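Set the potter's wrist rest one hole further out

ROBOT

A 7-joint arm with a two-finger parallel gripper is mounted at the origin on the work surface. World frame = base frame: x ahead of the robot, y to its left, z up, the work surface at z = 0. Lengths are in m, angles in rad, forces in N, time in s.
With the tool pointing down it reaches from about 0.425 to 0.925 m from the base axis. Payload 6.8 kg.
Tool frame: the origin (TCP) lies on the front face of the gripper's body, between the roots of the fingers; the fingertips stand 73 mm ahead of it and the grasp point (between the pads) lies 54 mm ahead of it (bot.finger_overhang is the z of the fingertips in the tool frame, in m); z points along the fingers, y is the line along which they close (so a half turn about z gives the same grasp; the last joint's range is limited). The gripper opens to 85 mm and grips with 20 to 120 N. Pads are 22 mm wide; open, the fingers measure 114 mm over their backs; the gripper's body (76 mm by 85 mm) begins 54 mm behind the grasp point. The pads swing forward as they close: fully open they stand 13 mm farther back than shut.
Start: joints at [1.036, 0.477, 0.022, 1.555, -0.011, 1.109, -0.083], TCP at [0.279, -0.614, 0.304] pointing down, gripper open.
Joint ranges: [-2.96, 2.96], [-0.34, 2.1], [-1.41, 1.46], [0.24, 2.44], [-1.37, 4.51], [0.17, 1.92], [-2.96, 2.96]. Speed limits (rad/s): [2.39, 2.39, 3.14, 3.14, 3.14, 3.14, 3.14].

INTERFACE

Orientations are given as a unit quaternion [w, x, y, z].
In Python, from station import bot gives the robot as it stands.
- The arm moves only by the tool servo_tool, never from a script. Its argument "motion" is one flat list of numbers, 7 for each row, row after row: the shift along the tool's x, y, z as a fraction of full scale, then the turn, a rotation vector about the tool's x, y, z as a fraction of full scale, then the closure, from 0 (fully open) to 1 (shut). In form: [tx, ty, tz, ax, ay, az, gripper, tx, ty, tz, ax, ay, az, gripper, ...]. A call has 1 to 5 rows; each row shifts and turns the commanded pose from where the row before left it, along the tool's axes as they then stand; what a row does not reach is not made up. Full scale, the value 1, is 0.02 m for a shift and 0.15 rad for a turn. A row lasts 1/8 s, in which the tool goes at most 62.5 mm and 10.7 degrees, less where a joint would pass 70% of its speed; a pose out of reach is approached as far as the arm can. A call with a number of a shift or a turn outside -1 to 1 is refused whole. A call with a gripper value outside its range is refused whole. The fingers move at their own pace and stop on an object; "grip_force" is the grip in N (left out, the last holds). Time passes only in rows, so rows that do not move let the fingers close. It gives the time, the measured TCP pose, the force, the opening and the grip force at its end, in the units of the state.
- bot.get_obs(): the state, without advancing time (a new reading comes with each control period).
- bot.read_camera(name): name is "scene" or "top"; returns the picture (420x560x3 uint8, red, green, blue); there is no depth.
- bot.get_calibration(name): a dict with "mtx" (3x3 intrinsics, pixels), "rvec" (rotation vector, rad) and "tvec" (3), from world to camera coordinates, as OpenCV has them. Camera axes: x right, y down, z forward; pixel columns grow to the right and rows downward; lengths in m; the calibration is good to about 2 mm. A picture is of the moment at which its call begins. get_calibration takes no time and is no camera call.
- bot.hand_in(): hands the job in; it is judged then, once.
Trained networks look in the newest picture that a camera, given by its name, has taken for a name from the list of things; names that differ only in an ending like _2 or _b are one class to them, and where a whole thing is asked for, a point or a joint stands for the part that bears it (a point fixed in the world has none). Each returns a list of dicts, best first, with "p" (0 to 1); they miss things now and then, are a little off and sometimes report something else, mostly with a low value. They report only what shows in the picture. A call takes as long as a camera call.
- bot.boxes_of(camera, name): "uv" ([column, row] in pixels, amid what is visible of it).
The state is a dict: "t": time; "q": joint angles; "joint_vel": joint speeds; "joint_torque": joint torques, N m; "eef_pos": TCP position; "tool_rot": TCP orientation; "contact_force": force on the tool from outside, world axes, zero at the start; "torque": the same for the moment, N m; "gripper_width": opening from 0.0 (shut) to 1.0 (fully open); "grasp_force": force on a finger pad.
Only numpy, scipy, OpenCV 4.12 (cv2) and the standard library are available. Lean on these libraries where they do the work, as an engineer would, in place of code of your own. Each camera call takes 0.05 s, during which the arm holds its last target. There are 200 camera calls.

TASK

The wrist rest beside the banding wheel is one hole too far from the plaster mould. Press its orange spring button flush, push the blue sleeve out towards the mould by its black thumb block until the button pops up by itself in the very next hole, and let go. Press and push gently, and leave the other things where they stand.

Things in the scene. Friction and masses are not known exactly. Their poses are not given: they have to be found in the camera images.
- stand: Green steel stand fixed to the bench: base plate 140 x 160 x 16 mm, a post 45 mm square near its middle with a black clamp on it (top about 150 mm up), which holds a level 26 mm square inner tube that runs along the stand's +x. Origin: centre of the base plate's underside, on the bench; x points level along the tube towards the plaster mould, z up.
- button (a point): A point fixed to the stand, 150 mm along its x and 147 mm up: where the drawing puts the top of the orange spring button when it is up. The clamp leaves the real tube, button and sleeve, all together, up to 7 mm higher or lower and up to 3 mm either way along x from it, so find the true place by feel or by eye. Axes as the stand.
- thumb_block (a point): Point fixed to the stand: where the drawing puts, at the start, the foot of the thumb block's face that looks at the button (same error as button): on the sleeve's top, 13 mm beyond the button's axis. Block: black, 10 mm thick along x, 34 wide, 16 tall. Sleeve: blue square tube 34 mm wide, 230 long, three 14 mm holes 40 mm apart in its top, the start one outermost. Damaged above 30 N.
- pin (a joint): Button travel, m: 0 up, 0.005 flush, 0.0075 under the sleeve's wall. An upright orange pin, 12 mm thick, round-ended, on the fixed inner tube (does not slide with the sleeve), through a hole in the sleeve's top face; up, it stands 5 mm above that face. Spring 2 N up, 4 N flush. A fingertip wider than the hole gets it just flush, then meets the sleeve's face. Damaged above 30 N.
- sleeve (a joint): Slide of the sleeve along the stand's x (towards the mould), m: 0 with the button centred in the starting hole, 0.040 in the next, 0.080 in the last; 1 mm play either way. With the button held flush, pushing it 8 to 15 N makes the hole's edge tuck the button under. Then it slides with some 2 N of friction, stays where left, and is stopped as the button springs up at the next hole.
- wheel: Banding wheel, fixed, with a round plaster mould on it (240 mm wheel head, 230 mm mould, 119 mm tall in all). Origin: centre of its underside on the bench. It stays clear of the wrist rest when the sleeve is in the next hole.
- cup: Terracotta cup, 72 mm wide, 85 mm tall, loose bystander; origin centre of its underside.
- figure: White ceramic figurine, 52 mm wide, 86 mm tall, loose bystander; origin centre of its underside.
- jar: Blue glaze jar with black lid, 60 mm wide, 75 mm tall, loose bystander; origin centre of its underside.
- knife: Wooden modelling spatula, 190 mm long, lying flat, loose bystander; origin on its underside.

How it is judged:
By the outcome, as a careful person would: the job done as asked, in the order asked, and still so for the second after the job is handed in, with the robot touching nothing.
It also fails if it takes over 48 s, if anything falls off the work surface, if the arm or the gripper's body presses on something with over 40 N, if the wrist force passes 120 N, or if a joint passes its speed limit or range.

## Working session

There is one attempt and no reset: what is moved stays moved. The work goes in short steps, Python scripts to look and compute and a tool call to move; the robot and the scene stay as the last step left them, time stands still between calls to the robot, and variables do not carry over. Pictures are saved under pics/ and viewed, at most 10 in all, crops included, and the job is handed in when it is done.

Besides the shell and the picture viewer there is one more tool, called after "Emit:" as name(argument=value, ...), one argument or row to a line, values as JSON. servo_tool: Moves the arm, as the interface text tells. Shift numbers are shares of 0.02 m and turn numbers shares of 0.15 rad, none past 1 either way. Its arguments: {"type":"object","properties":{"motion":{"type":"array","items":{"type":"number","minimum":-1,"maximum":1}},"grip_force":{"type":"number"}},"required":["motion"]}

```bash
mkdir -p pics; python3 - <<'E'
from station import bot
import cv2,numpy as np
for n in("scene","top"):
    im=bot.read_camera(n); cv2.imwrite(f"pics/{n}0.png",im[:,:,::-1])
    c=bot.get_calibration(n); R=cv2.Rodrigues(np.array(c["rvec"]))[0]; print(n,np.round(-R.T@np.array(c["tvec"]).ravel(),3),np.round(R,2).tolist(),np.array(c["mtx"])[0,0])
    for k in("button","thumb_block","stand","wheel","pin","sleeve"):
        print(k,[(np.round(d["uv"]),round(d["p"],2)) for d in bot.boxes_of(n,k)][:2])
o=bot.get_obs();print(o)
E
```

```text
scene [1.315 0.094 1.052] [[-0.11, 0.99, 0.01], [0.79, 0.1, -0.6], [-0.6, -0.06, -0.8]] 523.1721293490779
button [(array([338., 208.]), 0.68)]
thumb_block [(array([340., 208.]), 0.92), (array([249., 265.]), 0.59)]
stand [(array([337., 208.]), 0.68)]
wheel [(array([159., 200.]), 0.88)]
pin []
sleeve [(array([278., 194.]), 0.88), (array([338., 206.]), 0.72)]
top [0.474 0.04  1.009] [[0.02, -1.0, 0.02], [-0.99, -0.02, -0.15], [0.15, -0.02, -0.99]] 411.15238308078375
button [(array([221., 231.]), 0.94), (array([401., 229.]), 0.64)]
thumb_block [(array([217., 226.]), 0.9)]
stand [(array([219., 229.]), 0.79)]
wheel [(array([399., 227.]), 0.97)]
pin [(array([249., 166.]), 0.57)]
sleeve [(array([293., 225.]), 0.57)]
{'t': 0.7, 'q': array([ 1.03589212,  0.47697264,  0.02239904,  1.55540378, -0.01148971,
        1.10926419, -0.08309971]), 'joint_vel': array([ 9.22400477e-05, -2.03583971e-03, -1.19184925e-03, -1.18082291e-03,
       -1.12732712e-03,  2.38855934e-04,  3.45984508e-04]), 'joint_torque': array([-2.75095972e-04, -5.96151423e+01,  1.60601567e+00, -2.81493151e+01,
        1.25492160e-02,  1.55572227e-03, -8.25206655e-06]), 'eef_pos': array([ 0.27943869, -0.61446627,  0.30392466]), 'tool_rot': array([3.77785949e-05, 9.77317687e-01, 2.11778510e-01, 1.43545979e-05]), 'contact_force': array([-0.23293488, -0.11716261,  0.06469427]), 'torque': array([-0.0035695 , -0.01999967,  0.02782322]), 'grasp_force': 0.0, 'gripper_width': 0.9952338519721926}
```

View pics/scene0.png

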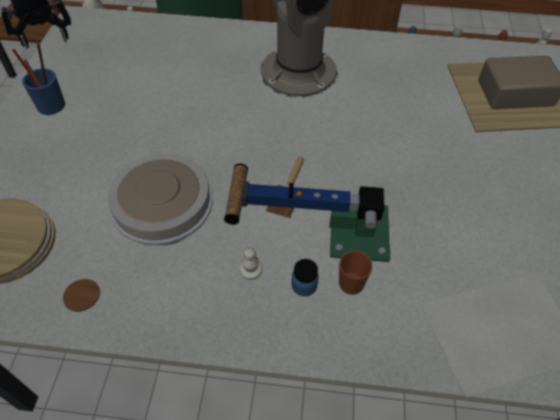

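View pics/top0.png

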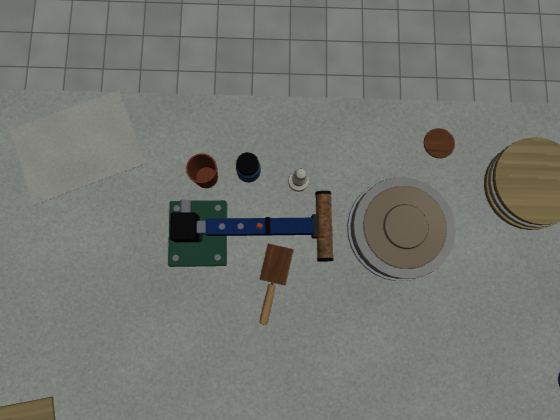

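The wrist rest shows well in both views: the orange button is at about (259,226) in top and (298,194) in scene, and the thumb block is at (268,226) and (291,190). Next I triangulate the button and the sleeve axis.

```bash
cat > h.py <<'E'
import cv2,numpy as np
from station import bot
def cal(n):
    c=bot.get_calibration(n); return np.array(c["mtx"]),np.array(c["rvec"],float).ravel(),np.array(c["tvec"],float).ravel()
def P(n):
    K,r,t=cal(n); return K@np.c_[cv2.Rodrigues(r)[0],t]
def tri(a,b):
    X=cv2.triangulatePoints(P("scene"),P("top"),np.array(a,float).reshape(2,1),np.array(b,float).reshape(2,1)).ravel();return X[:3]/X[3]
def proj(n,X):
    K,r,t=cal(n); return cv2.projectPoints(np.array(X,float).reshape(-1,1,3),r,t,K,None)[0].reshape(-1,2)
def onz(n,uv,z):
    K,r,t=cal(n);R=cv2.Rodrigues(r)[0];d=R.T@np.linalg.inv(K)@np.array([*uv,1.]);o=-R.T@t;return o+d*(z-o[2])/d[2]
E
python3 - <<'E'
from h import *
B={}
for n,(u0,v0,u1,v1) in dict(scene=(225,160,400,225),top=(165,195,345,270)).items():
    im=cv2.imread(f"pics/{n}0.png")
    h=cv2.cvtColor(im,cv2.COLOR_BGR2HSV)
    m=np.zeros(h.shape[:2],bool);m[v0:v1,u0:u1]=1
    cu,cv_=dict(scene=(298,194),top=(259,226))[n]
    o=m&(h[...,0]<20)&(h[...,1]>130)&(h[...,2]>100)
    ys,xs=np.nonzero(o);k=np.hypot(xs-cu,ys-cv_)<7
    B[n]=(xs[k].mean(),ys[k].mean());print(n,"orange",B[n],k.sum())
    b=m&(h[...,0]>105)&(h[...,0]<130)&(h[...,1]>150)&(h[...,2]>50)
    ys,xs=np.nonzero(b);print("blue",cv2.minAreaRect(np.c_[xs,ys].astype(np.float32)), xs.min(),xs.max())
    c=cv2.resize(im[v0:v1,u0:u1],None,fx=4,fy=4,interpolation=cv2.INTER_CUBIC);cv2.imwrite(f"pics/{n}_c.png",c); print(c.shape)
X=tri(B["scene"],B["top"]);print(X)
E
```

```text
scene orange (np.float64(298.6363636363636), np.float64(193.0909090909091)) 11
blue ((297.9934387207031, 197.58700561523438), (100.99136352539062, 18.622697830200195), 4.289153099060059) 248 348
(260, 700, 3)
top orange (np.float64(258.875), np.float64(225.0625)) 16
blue ((259.0, 225.5), (15.0, 106.0), 90.0) 206 312
(300, 720, 3)
[0.58930144 0.0551139  0.13374665]
```

View pics/top_c.png

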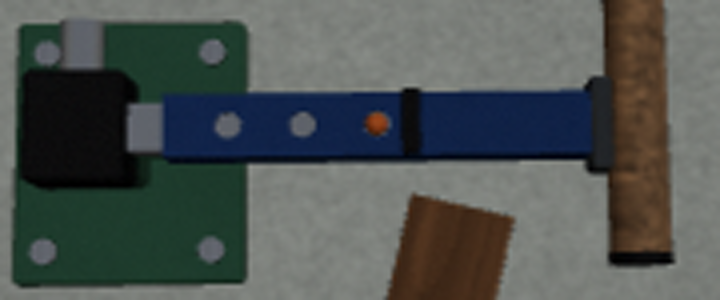

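View pics/scene_c.png

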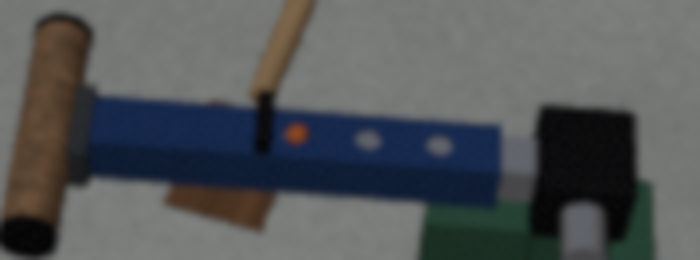

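The crops give the button at (258.9,225.6) in top and (298.9,192.6) in scene. The block is a thin black bar just outboard of it, towards the mould. Next come the axis direction and the move plan.

```bash
python3 - <<'E'
from h import *
f=lambda p,o:[o[0]+(p[0]+.5)/4-.5,o[1]+(p[1]+.5)/4-.5]
T=lambda u,v:f((u,v),(165,195)); S=lambda u,v:f((u,v),(225,160))
print("button",tri(S(297,132),T(377,124)))
print("hole2",tri(S(368,140),T(302,124)),"hole3",tri(S(439,146),T(228,125)))
for z in (.133,.14):
  p=[onz("top",T(*q),z) for q in((228,125),(302,124),(377,124))]; print(z,np.round(p,4).tolist(),np.linalg.norm(p[2]-p[0]))
  p=[onz("scene",S(*q),z) for q in((439,146),(368,140),(297,132))]; print(z,np.round(p,4).tolist(),np.linalg.norm(p[2]-p[0]))
b=[onz("top",T(*q),.016) for q in((47,53),(212,51),(42,251),(211,250))];print(np.round(b,4).tolist())
bl=[[T(164,95),T(590,92)],[T(164,160),T(590,156)]]
for l in bl: p=[onz("top",q,.138) for q in l];d=p[1]-p[0];print("edge yaw",np.degrees(np.arctan2(d[1],d[0])),p)
E
```

```text
button [0.58804764 0.05535309 0.13390373]
hole2 [0.58745367 0.09539407 0.13232419] hole3 [0.58619293 0.13510647 0.13167719]
0.133 [[0.586, 0.1351, 0.133], [0.5874, 0.0956, 0.133], [0.5882, 0.0554, 0.133]] 0.0797491472790057
0.133 [[0.5873, 0.1349, 0.133], [0.588, 0.0953, 0.133], [0.5873, 0.0553, 0.133]] 0.07965530127745786
0.14 [[0.5851, 0.1344, 0.14], [0.5864, 0.0951, 0.14], [0.5873, 0.0553, 0.14]] 0.07911159536195639
0.14 [[0.5928, 0.1346, 0.14], [0.5935, 0.0952, 0.14], [0.5929, 0.0556, 0.14]] 0.07904880385809482
[[0.643, 0.2595, 0.016], [0.6464, 0.1592, 0.016], [0.5227, 0.2561, 0.016], [0.5252, 0.1552, 0.016]]
edge yaw -88.41413202328106 [array([0.60081548, 0.16923073, 0.138     ]), array([ 0.60711967, -0.05847513,  0.138     ])]
edge yaw -88.32751510769748 [array([0.56599026, 0.16775345, 0.138     ]), array([ 0.57259904, -0.05858495,  0.138     ])]
```

```bash
cat > plan.py <<'E'
from h import *
from scipy.spatial.transform import Rotation as Ro
def go(target,n,yaw=91.5):
    o=bot.get_obs();w,x,y,z=o["tool_rot"];R=Ro.from_quat([x,y,z,w]);p=np.array(o["eef_pos"])
    M=R.as_matrix();cur=np.degrees(np.arctan2(M[1,0],M[0,0]));print("yaw",cur)
    a=-np.radians((yaw-cur+180)%360-180)
    d=np.array(target)-p;k=0;nr=int(np.ceil(abs(a)/.15)) or 1
    for i in range(n):
        t=R.inv().apply(d/n)/.02; az=a/nr/.15 if i<nr else 0
        print(np.round(t,2),round(az,2))
        if i<nr:R=R*Ro.from_rotvec([0,0,a/nr])
E
python3 -c "
from plan import *
go([.5875,.0563,.304],40)"
```

```text
yaw 24.4531957465577
[ 0.7 -0.6 -0. ] -0.98
[ 0.78 -0.5  -0.  ] -0.98
[ 0.84 -0.38 -0.  ] -0.98
[ 0.89 -0.25 -0.  ] -0.98
[ 0.92 -0.12 -0.  ] -0.98
[ 0.92  0.02 -0.  ] -0.98
[ 0.91  0.15 -0.  ] -0.98
[ 0.88  0.28 -0.  ] -0.98
[ 0.83  0.41 -0.  ] 0
[ 0.83  0.41 -0.  ] 0
[ 0.83  0.41 -0.  ] 0
[ 0.83  0.41 -0.  ] 0
[ 0.83  0.41 -0.  ] 0
[ 0.83  0.41 -0.  ] 0
[ 0.83  0.41 -0.  ] 0
[ 0.83  0.41 -0.  ] 0
[ 0.83  0.41 -0.  ] 0
[ 0.83  0.41 -0.  ] 0
[ 0.83  0.41 -0.  ] 0
[ 0.83  0.41 -0.  ] 0
[ 0.83  0.41 -0.  ] 0
[ 0.83  0.41 -0.  ] 0
[ 0.83  0.41 -0.  ] 0
[ 0.83  0.41 -0.  ] 0
[ 0.83  0.41 -0.  ] 0
[ 0.83  0.41 -0.  ] 0
[ 0.83  0.41 -0.  ] 0
[ 0.83  0.41 -0.  ] 0
[ 0.83  0.41 -0.  ] 0
[ 0.83  0.41 -0.  ] 0
[ 0.83  0.41 -0.  ] 0
[ 0.83  0.41 -0.  ] 0
[ 0.83  0.41 -0.  ] 0
[ 0.83  0.41 -0.  ] 0
[ 0.83  0.41 -0.  ] 0
[ 0.83  0.41 -0.  ] 0
[ 0.83  0.41 -0.  ] 0
[ 0.83  0.41 -0.  ] 0
[ 0.83  0.41 -0.  ] 0
[ 0.83  0.41 -0.  ] 0
```

Emit:
servo_tool(
  motion=[0.7, -0.6, 0, 0, 0, -0.98, 1, 0.78, -0.5, 0, 0, 0, -0.98, 1, 0.84, -0.38, 0, 0, 0, -0.98, 1, 0.89, -0.25, 0, 0, 0, -0.98, 1, 0.92, -0.12, 0, 0, 0, -0.98, 1],
  grip_force=20,
)

```text
t: 1.32
eef_pos: [0.3181, -0.5298, 0.304]
tool_rot: [0.0, 0.835, 0.551, -0.0]
contact_force: [0.5, -0.9, 0.1]
gripper_width: 0.0
grasp_force: 0.0
```

Emit:
servo_tool(
  motion=[0.92, 0.02, 0, 0, 0, -0.98, 1, 0.91, 0.15, 0, 0, 0, -0.98, 1, 0.88, 0.28, 0, 0, 0, -0.98, 1, 0.83, 0.41, 0, 0, 0, 0, 1, 0.83, 0.41, 0, 0, 0, 0, 1],
)

```text
t: 1.95
eef_pos: [0.3564, -0.4455, 0.304]
tool_rot: [0.0, 0.697, 0.717, 0.0]
contact_force: [-0.2, 0.1, -0.2]
gripper_width: -0.002
grasp_force: 0.0
```

Emit:
servo_tool(
  motion=[0.83, 0.41, 0, 0, 0, 0, 1, 0.83, 0.41, 0, 0, 0, 0, 1, 0.83, 0.41, 0, 0, 0, 0, 1, 0.83, 0.41, 0, 0, 0, 0, 1, 0.83, 0.41, 0, 0, 0, 0, 1],
)

```text
t: 2.58
eef_pos: [0.3949, -0.3609, 0.304]
tool_rot: [0.0, 0.696, 0.718, 0.0]
contact_force: [0.8, 0.0, 0.5]
gripper_width: 0.003
grasp_force: 0.0
```

Emit:
servo_tool(
  motion=[0.83, 0.41, 0, 0, 0, 0, 1, 0.83, 0.41, 0, 0, 0, 0, 1, 0.83, 0.41, 0, 0, 0, 0, 1, 0.83, 0.41, 0, 0, 0, 0, 1, 0.83, 0.41, 0, 0, 0, 0, 1],
)

```text
t: 3.2
eef_pos: [0.4332, -0.2766, 0.3039]
tool_rot: [0.0, 0.696, 0.718, -0.0]
contact_force: [0.4, 0.0, -0.8]
gripper_width: 0.0
grasp_force: 0.0
```

Emit:
servo_tool(
  motion=[0.83, 0.41, 0, 0, 0, 0, 1, 0.83, 0.41, 0, 0, 0, 0, 1, 0.83, 0.41, 0, 0, 0, 0, 1, 0.83, 0.41, 0, 0, 0, 0, 1, 0.83, 0.41, 0, 0, 0, 0, 1],
)

```text
t: 3.82
eef_pos: [0.4714, -0.1923, 0.3039]
tool_rot: [0.0, 0.696, 0.718, 0.0]
contact_force: [1.0, -0.3, -0.2]
gripper_width: -0.0
grasp_force: 0.0
```

Emit:
servo_tool(
  motion=[0.83, 0.41, 0, 0, 0, 0, 1, 0.83, 0.41, 0, 0, 0, 0, 1, 0.83, 0.41, 0, 0, 0, 0, 1, 0.83, 0.41, 0, 0, 0, 0, 1, 0.83, 0.41, 0, 0, 0, 0, 1],
)

```text
t: 4.45
eef_pos: [0.5096, -0.108, 0.3039]
tool_rot: [0.0, 0.696, 0.718, 0.0]
contact_force: [0.0, -0.2, -0.4]
gripper_width: 0.001
grasp_force: 0.0
```

Emit:
servo_tool(
  motion=[0.83, 0.41, 0, 0, 0, 0, 1, 0.83, 0.41, 0, 0, 0, 0, 1, 0.83, 0.41, 0, 0, 0, 0, 1, 0.83, 0.41, 0, 0, 0, 0, 1, 0.83, 0.41, 0, 0, 0, 0, 1],
)

```text
t: 5.08
eef_pos: [0.5481, -0.0238, 0.3039]
tool_rot: [0.0, 0.696, 0.718, -0.0]
contact_force: [-0.1, -0.1, -0.1]
gripper_width: -0.0
grasp_force: 0.0
```

Emit:
servo_tool(
  motion=[0.83, 0.41, 0, 0, 0, 0, 1, 0.83, 0.41, 0, 0, 0, 0, 1, 0.83, 0.41, 0, 0, 0, 0, 1, 0.83, 0.41, 0, 0, 0, 0, 1, 0, 0, 0, 0, 0, 0, 1],
)

```text
t: 5.7
eef_pos: [0.5788, 0.0445, 0.3039]
tool_rot: [-0.0, 0.695, 0.719, 0.0]
contact_force: [-0.3, -0.4, -0.7]
gripper_width: -0.002
grasp_force: 0.0
```

```bash
python3 -c "
from plan import *
o=bot.get_obs();print(o['t'],o['eef_pos'],o['contact_force'],o['gripper_width'],bot.finger_overhang)
go([.5875,.0563,.225],5)"
```

```text
5.7 [0.57875273 0.04449607 0.30391919] [-0.3080427  -0.38611246 -0.66175984] -0.0015620757002622755 0.0726
yaw 91.98429121401682
[0.11 0.09 0.79] 0.06
[0.11 0.09 0.79] 0
[0.11 0.09 0.79] 0
[0.11 0.09 0.79] 0
[0.11 0.09 0.79] 0
```

Emit:
servo_tool(
  motion=[0.29, 0.22, 0.3, 0, 0, 0.06, 1, 0.29, 0.22, 0.8, 0, 0, 0, 1, 0, 0, 1, 0, 0, 0, 1, 0, 0, 1, 0, 0, 0, 1, 0, 0, 0.4, 0, 0, 0, 1],
)

```text
t: 6.32
eef_pos: [0.586, 0.0539, 0.2318]
tool_rot: [-0.001, 0.699, 0.715, -0.001]
contact_force: [0.0, 0.3, 0.3]
gripper_width: 0.002
grasp_force: 0.0
```

```bash
python3 -c "
from plan import *
o=bot.get_obs();print(o['t'],o['eef_pos'],o['contact_force'])
im=bot.read_camera('scene')[140:240,220:380,::-1];cv2.imwrite('pics/s1.png',cv2.resize(im,None,fx=5,fy=5,interpolation=cv2.INTER_CUBIC))
p=o['eef_pos'];print(proj('scene',[p[0],p[1],p[2]-.0726]))
go([.5875,.0563,.225],1)"
```

```text
6.325 [0.58599481 0.05389845 0.23175128] [0.00174759 0.31118817 0.26386034]
[[298.7307494  184.72606668]]
yaw 91.30690997758525
[0.12 0.08 0.33] -0.02
```

View pics/s1.png

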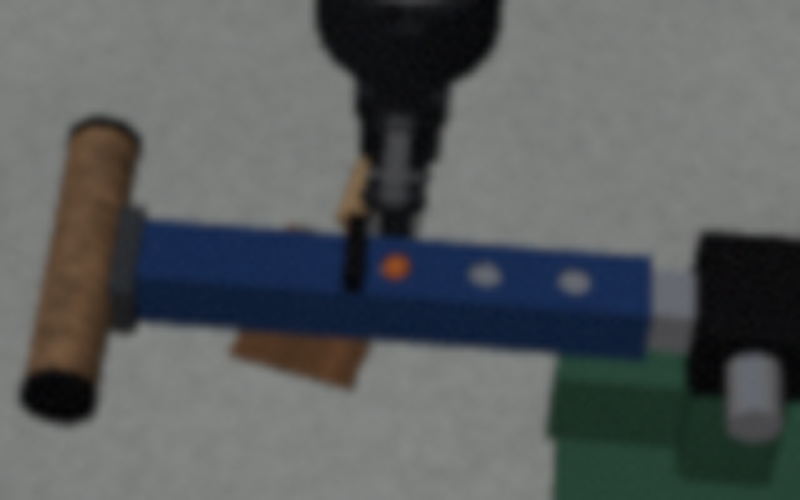

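The closed tip (crop x≈398) hangs right above the button (397,266), just inboard of the block's face (366). Descending carefully.

Emit:
servo_tool(
  motion=[0.1, 0.08, 0, 0, 0, 0, 1, 0, 0, 0.3, 0, 0, 0, 1, 0, 0, 0.15, 0, 0, 0, 1, 0, 0, 0, 0, 0, 0, 1],
)

```text
t: 6.88
eef_pos: [0.5883, 0.0562, 0.2248]
tool_rot: [-0.0, 0.699, 0.715, -0.0]
contact_force: [0.2, 0.0, 0.5]
gripper_width: -0.001
grasp_force: 0.0
```

Emit:
servo_tool(
  motion=[0, 0, 0.1, 0, 0, 0, 1, 0, 0, 0.1, 0, 0, 0, 1, 0, 0, 0, 0, 0, 0, 1],
)

```text
t: 7.25
eef_pos: [0.5883, 0.0563, 0.2207]
tool_rot: [-0.0, 0.699, 0.715, -0.0]
contact_force: [0.5, -0.7, -0.8]
gripper_width: -0.003
grasp_force: 0.0
```

Emit:
servo_tool(
  motion=[0, 0, 0.1, 0, 0, 0, 1, 0, 0, 0.1, 0, 0, 0, 1, 0, 0, 0, 0, 0, 0, 1],
)

```text
t: 7.62
eef_pos: [0.5883, 0.0563, 0.2167]
tool_rot: [-0.0, 0.699, 0.715, -0.0]
contact_force: [-1.0, 0.4, 0.7]
gripper_width: 0.002
grasp_force: 0.0
```

Emit:
servo_tool(
  motion=[0, 0, 0.1, 0, 0, 0, 1, 0, 0, 0, 0, 0, 0, 1],
)

```text
t: 7.88
eef_pos: [0.5883, 0.0563, 0.2147]
tool_rot: [-0.0, 0.699, 0.715, -0.0]
contact_force: [-0.3, 0.7, -0.8]
gripper_width: -0.0
grasp_force: 0.0
```

Emit:
servo_tool(
  motion=[0, 0, 0.1, 0, 0, 0, 1, 0, 0, 0, 0, 0, 0, 1],
)

```text
t: 8.12
eef_pos: [0.5883, 0.0563, 0.2127]
tool_rot: [-0.0, 0.699, 0.715, -0.0]
contact_force: [-0.3, 0.1, -0.8]
gripper_width: 0.004
grasp_force: 0.0
```

Emit:
servo_tool(
  motion=[0, 0, 0.05, 0, 0, 0, 1, 0, 0, 0, 0, 0, 0, 1],
)

```text
t: 8.38
eef_pos: [0.5885, 0.0563, 0.212]
tool_rot: [0.0, 0.699, 0.715, 0.0]
contact_force: [0.1, 0.1, 0.6]
gripper_width: 0.001
grasp_force: 0.5
```

Emit:
servo_tool(
  motion=[0, 0, 0.05, 0, 0, 0, 1, 0, 0, 0, 0, 0, 0, 1],
)

```text
t: 8.62
eef_pos: [0.5885, 0.0564, 0.211]
tool_rot: [0.0, 0.699, 0.715, 0.0]
contact_force: [-0.3, -0.1, 2.6]
gripper_width: 0.001
grasp_force: 1.1
```

Emit:
servo_tool(
  motion=[0, 0, 0.05, 0, 0, 0, 1, 0, 0, 0, 0, 0, 0, 1],
)

```text
t: 8.88
eef_pos: [0.5885, 0.0564, 0.2099]
tool_rot: [0.0, 0.699, 0.715, 0.0]
contact_force: [-0.3, -0.3, 2.5]
gripper_width: -0.003
grasp_force: 1.3
```

Emit:
servo_tool(
  motion=[0, 0, 0.05, 0, 0, 0, 1, 0, 0, 0, 0, 0, 0, 1],
)

```text
t: 9.12
eef_pos: [0.5885, 0.0563, 0.2089]
tool_rot: [0.0, 0.699, 0.715, 0.0]
contact_force: [-0.3, -0.3, 3.7]
gripper_width: -0.003
grasp_force: 1.5
```

Emit:
servo_tool(
  motion=[0, 0, 0.05, 0, 0, 0, 1, 0, 0, 0, 0, 0, 0, 1],
)

```text
t: 9.38
eef_pos: [0.5885, 0.0563, 0.2079]
tool_rot: [0.0, 0.699, 0.715, 0.0]
contact_force: [0.7, -0.9, 3.1]
gripper_width: -0.003
grasp_force: 1.7
```

Contact with the button at TCP z≈0.2122, so flush should be near 0.2072.

Emit:
servo_tool(
  motion=[0, 0, 0.03, 0, 0, 0, 1, 0, 0, 0, 0, 0, 0, 1],
)

```text
t: 9.62
eef_pos: [0.5885, 0.0564, 0.2074]
tool_rot: [0.0, 0.699, 0.715, 0.0]
contact_force: [-0.2, -0.5, 4.2]
gripper_width: 0.002
grasp_force: 1.8
```

Emit:
servo_tool(
  motion=[0, 0, 0.03, 0, 0, 0, 1, 0, 0, 0, 0, 0, 0, 1],
)

```text
t: 9.88
eef_pos: [0.5885, 0.0564, 0.207]
tool_rot: [0.0, 0.699, 0.715, 0.0]
contact_force: [-0.9, 0.7, 5.4]
gripper_width: 0.001
grasp_force: 2.7
```

Emit:
servo_tool(
  motion=[-0.05, 0, 0.01, 0, 0, 0, 1, -0.05, 0, 0, 0, 0, 0, 1],
)

```text
t: 10.12
eef_pos: [0.5885, 0.0559, 0.207]
tool_rot: [-0.0, 0.699, 0.716, 0.001]
contact_force: [-1.7, 4.0, 4.7]
gripper_width: -0.0
grasp_force: 2.7
```

Emit:
servo_tool(
  motion=[-0.03, 0, 0, 0, 0, 0, 1, 0, 0, 0, 0, 0, 0, 1],
)

```text
t: 10.38
eef_pos: [0.5885, 0.0555, 0.207]
tool_rot: [-0.0, 0.698, 0.716, 0.001]
contact_force: [-0.7, 3.3, 5.6]
gripper_width: -0.001
grasp_force: 2.7
```

Emit:
servo_tool(
  motion=[-0.03, 0, 0, 0, 0, 0, 1, 0, 0, 0, 0, 0, 0, 1],
)

```text
t: 10.62
eef_pos: [0.5886, 0.0549, 0.207]
tool_rot: [-0.0, 0.698, 0.716, 0.001]
contact_force: [-0.5, 3.1, 5.1]
gripper_width: 0.001
grasp_force: 2.6
```

Emit:
servo_tool(
  motion=[-0.03, 0, 0, 0, 0, 0, 1, 0, 0, 0, 0, 0, 0, 1],
)

```text
t: 10.88
eef_pos: [0.5887, 0.0542, 0.207]
tool_rot: [-0.0, 0.698, 0.716, 0.001]
contact_force: [-0.5, 3.2, 4.9]
gripper_width: 0.0
grasp_force: 2.5
```

Emit:
servo_tool(
  motion=[-0.03, 0, 0, 0, 0, 0, 1, 0, 0, 0, 0, 0, 0, 1],
)

```text
t: 11.12
eef_pos: [0.5887, 0.0532, 0.2069]
tool_rot: [-0.0, 0.699, 0.716, 0.001]
contact_force: [0.4, 3.3, 5.5]
gripper_width: -0.0
grasp_force: 2.7
```

Emit:
servo_tool(
  motion=[-0.03, 0, 0, 0, 0, 0, 1, 0, 0, 0, 0, 0, 0, 1],
)

```text
t: 11.38
eef_pos: [0.5888, 0.0526, 0.2069]
tool_rot: [-0.0, 0.699, 0.715, 0.001]
contact_force: [-0.9, 2.6, 4.6]
gripper_width: 0.001
grasp_force: 2.7
```

Emit:
servo_tool(
  motion=[-0.03, 0, 0, 0, 0, 0, 1, 0, 0, 0, 0, 0, 0, 1],
)

```text
t: 11.62
eef_pos: [0.5888, 0.0521, 0.207]
tool_rot: [-0.0, 0.699, 0.716, 0.001]
contact_force: [-0.2, 3.8, 5.6]
gripper_width: 0.002
grasp_force: 2.8
```

Emit:
servo_tool(
  motion=[-0.03, 0, 0, 0, 0, 0, 1, 0, 0, 0, 0, 0, 0, 1],
)

```text
t: 11.88
eef_pos: [0.5888, 0.0515, 0.2069]
tool_rot: [-0.0, 0.699, 0.716, 0.001]
contact_force: [-0.3, 2.7, 5.0]
gripper_width: -0.002
grasp_force: 2.8
```

Emit:
servo_tool(
  motion=[-0.03, 0, 0, 0, 0, 0, 1, 0, 0, 0, 0, 0, 0, 1],
)

```text
t: 12.12
eef_pos: [0.5888, 0.0508, 0.2069]
tool_rot: [-0.0, 0.699, 0.715, 0.001]
contact_force: [-0.3, 3.4, 5.1]
gripper_width: 0.005
grasp_force: 2.8
```

Emit:
servo_tool(
  motion=[-0.03, 0, 0, 0, 0, 0, 1, 0, 0, 0, 0, 0, 0, 1],
)

```text
t: 12.38
eef_pos: [0.5888, 0.0506, 0.2069]
tool_rot: [-0.0, 0.699, 0.716, 0.001]
contact_force: [-1.0, 4.8, 5.4]
gripper_width: -0.004
grasp_force: 2.9
```

Emit:
servo_tool(
  motion=[-0.03, 0, 0, 0, 0, 0, 1, 0, 0, 0, 0, 0, 0, 1],
)

```text
t: 12.62
eef_pos: [0.5888, 0.0502, 0.2069]
tool_rot: [-0.0, 0.698, 0.716, 0.001]
contact_force: [0.3, 5.4, 5.0]
gripper_width: -0.003
grasp_force: 3.3
```

Emit:
servo_tool(
  motion=[-0.03, 0, 0, 0, 0, 0, 1, 0, 0, 0, 0, 0, 0, 1],
)

```text
t: 12.88
eef_pos: [0.5888, 0.0499, 0.2069]
tool_rot: [-0.001, 0.698, 0.716, 0.001]
contact_force: [0.0, 6.7, 5.0]
gripper_width: 0.002
grasp_force: 3.5
```

Emit:
servo_tool(
  motion=[-0.03, 0, 0, 0, 0, 0, 1, 0, 0, 0, 0, 0, 0, 1],
)

```text
t: 13.12
eef_pos: [0.5888, 0.0497, 0.2069]
tool_rot: [-0.001, 0.698, 0.716, 0.002]
contact_force: [-0.5, 7.2, 3.7]
gripper_width: 0.0
grasp_force: 4.0
```

Emit:
servo_tool(
  motion=[-0.03, 0, 0.01, 0, 0, 0, 1, -0.03, 0, 0, 0, 0, 0, 1, 0, 0, 0, 0, 0, 0, 1],
)

```text
t: 13.5
eef_pos: [0.5888, 0.0494, 0.2069]
tool_rot: [-0.001, 0.698, 0.716, 0.002]
contact_force: [-0.1, 7.9, 5.4]
gripper_width: -0.0
grasp_force: 4.8
```

Emit:
servo_tool(
  motion=[-0.03, 0, 0.01, 0, 0, 0, 1, -0.03, 0, 0, 0, 0, 0, 1, 0, 0, 0, 0, 0, 0, 1],
)

```text
t: 13.88
eef_pos: [0.5888, 0.049, 0.2069]
tool_rot: [-0.001, 0.698, 0.716, 0.002]
contact_force: [-1.0, 9.5, 5.9]
gripper_width: -0.004
grasp_force: 5.5
```

Emit:
servo_tool(
  motion=[-0.04, 0, 0, 0, 0, 0, 1, -0.03, 0, 0, 0, 0, 0, 1, 0, 0, 0, 0, 0, 0, 1],
)

```text
t: 14.25
eef_pos: [0.5888, 0.0486, 0.2069]
tool_rot: [-0.002, 0.697, 0.717, 0.003]
contact_force: [-0.3, 12.9, 5.2]
gripper_width: -0.001
grasp_force: 6.5
```

Emit:
servo_tool(
  motion=[-0.04, 0, 0, 0, 0, 0, 1, -0.03, 0, 0, 0, 0, 0, 1, 0, 0, 0, 0, 0, 0, 1],
)

```text
t: 14.62
eef_pos: [0.589, 0.044, 0.2067]
tool_rot: [-0.0, 0.698, 0.716, 0.001]
contact_force: [0.1, 4.0, 6.9]
gripper_width: 0.003
grasp_force: 4.0
```

Emit:
servo_tool(
  motion=[-0.1, 0, 0, 0, 0, 0, 1, -0.1, 0, 0, 0, 0, 0, 1, -0.1, 0, 0, 0, 0, 0, 1, -0.1, 0, 0, 0, 0, 0, 1, -0.1, 0, 0, 0, 0, 0, 1],
)

```text
t: 15.25
eef_pos: [0.5893, 0.0335, 0.2066]
tool_rot: [-0.0, 0.698, 0.716, 0.001]
contact_force: [-0.7, 4.7, 5.8]
gripper_width: 0.001
grasp_force: 3.9
```

Emit:
servo_tool(
  motion=[-0.1, 0, -0.05, 0, 0, 0, 1, -0.1, 0, -0.05, 0, 0, 0, 1, -0.1, 0, 0, 0, 0, 0, 1, -0.1, 0, 0, 0, 0, 0, 1, 0, 0, 0, 0, 0, 0, 1],
)

```text
t: 15.88
eef_pos: [0.5891, 0.0241, 0.2075]
tool_rot: [-0.0, 0.699, 0.715, 0.0]
contact_force: [1.7, 3.0, -1.2]
gripper_width: -0.001
grasp_force: 1.7
```

Emit:
servo_tool(
  motion=[-0.1, 0, 0, 0, 0, 0, 1, -0.1, 0, 0, 0, 0, 0, 1, -0.1, 0, 0, 0, 0, 0, 1, -0.1, 0, 0, 0, 0, 0, 1, 0, 0, 0, 0, 0, 0, 1],
)

```text
t: 16.5
eef_pos: [0.589, 0.0147, 0.2079]
tool_rot: [0.0, 0.699, 0.715, -0.001]
contact_force: [-0.0, 0.7, -0.5]
gripper_width: -0.001
grasp_force: 0.0
```

Emit:
servo_tool(
  motion=[-0.05, 0, 0, 0, 0, 0, 1, -0.05, 0, 0, 0, 0, 0, 1, 0, 0, 0, 0, 0, 0, 1],
)

```text
t: 16.88
eef_pos: [0.5892, 0.014, 0.2081]
tool_rot: [-0.0, 0.699, 0.715, -0.0]
contact_force: [-0.3, 0.8, 0.3]
gripper_width: -0.0
grasp_force: 0.5
```

Emit:
servo_tool(
  motion=[-0.05, 0, 0, 0, 0, 0, 1, -0.03, 0, 0, 0, 0, 0, 1, 0, 0, 0, 0, 0, 0, 1],
)

```text
t: 17.25
eef_pos: [0.5893, 0.0123, 0.2081]
tool_rot: [-0.0, 0.699, 0.715, -0.0]
contact_force: [-0.2, 1.2, 0.2]
gripper_width: -0.003
grasp_force: 0.7
```

Emit:
servo_tool(
  motion=[-0.05, 0, 0, 0, 0, 0, 1, 0, 0, 0, 0, 0, 0, 1, 0, 0, 0, 0, 0, 0, 1],
)

```text
t: 17.62
eef_pos: [0.5894, 0.012, 0.2081]
tool_rot: [-0.0, 0.699, 0.715, 0.0]
contact_force: [-1.1, 3.7, -0.5]
gripper_width: -0.004
grasp_force: 2.1
```

Emit:
servo_tool(
  motion=[-0.05, 0, 0, 0, 0, 0, 1, 0, 0, 0, 0, 0, 0, 1, 0, 0, 0, 0, 0, 0, 1],
)

```text
t: 18.0
eef_pos: [0.5893, 0.0117, 0.2081]
tool_rot: [-0.001, 0.699, 0.716, 0.001]
contact_force: [-1.5, 5.9, -0.2]
gripper_width: 0.001
grasp_force: 3.0
```

```bash
python3 -c "
from plan import *
print(bot.get_obs()['contact_force'])
im=bot.read_camera('scene')[140:240,200:360,::-1];cv2.imwrite('pics/s2.png',cv2.resize(im,None,fx=5,fy=5,interpolation=cv2.INTER_CUBIC))"
```

```text
[-1.51950473  5.89975515 -0.23408943]
```

View pics/s2.png

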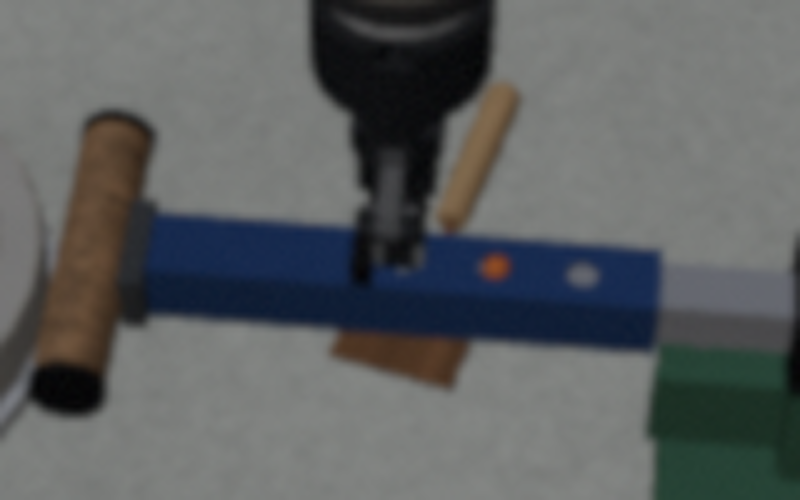

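The orange button now shows in the middle hole (crop 495,266) and the push force climbs against a stop, so it has popped up. I back off the block and lift away.

Emit:
servo_tool(
  motion=[0.1, 0, 0, 0, 0, 0, 1, 0.1, 0, 0, 0, 0, 0, 1, 0.05, 0, -0.2, 0, 0, 0, 1, 0, 0, -0.5, 0, 0, 0, 1, 0, 0, -1, 0, 0, 0, 1],
)

```text
t: 18.68
eef_pos: [0.5891, 0.015, 0.2428]
tool_rot: [-0.0, 0.699, 0.715, -0.0]
contact_force: [-0.2, 0.7, -0.1]
gripper_width: 0.002
grasp_force: 0.0
```

Emit:
servo_tool(
  motion=[0, 0, -1, 0, 0, 0, 1, 0, 0, -1, 0, 0, 0, 1, 0, 0, -1, 0, 0, 0, 1, 0, 0, -0.5, 0, 0, 0, 1, 0, 0, 0, 0, 0, 0, 1],
)

```text
t: 19.3
eef_pos: [0.5897, 0.0154, 0.3133]
tool_rot: [0.001, 0.699, 0.715, 0.001]
contact_force: [0.1, 0.1, -0.1]
gripper_width: 0.001
grasp_force: 0.0
```

```bash
python3 -c "
from plan import *
print(bot.get_obs()['contact_force'])
im=bot.read_camera('scene')[140:240,200:360,::-1];cv2.imwrite('pics/s3.png',cv2.resize(im,None,fx=5,fy=5,interpolation=cv2.INTER_CUBIC))"
```

```text
[ 0.07980442  0.05720324 -0.06632512]
```

View pics/s3.png

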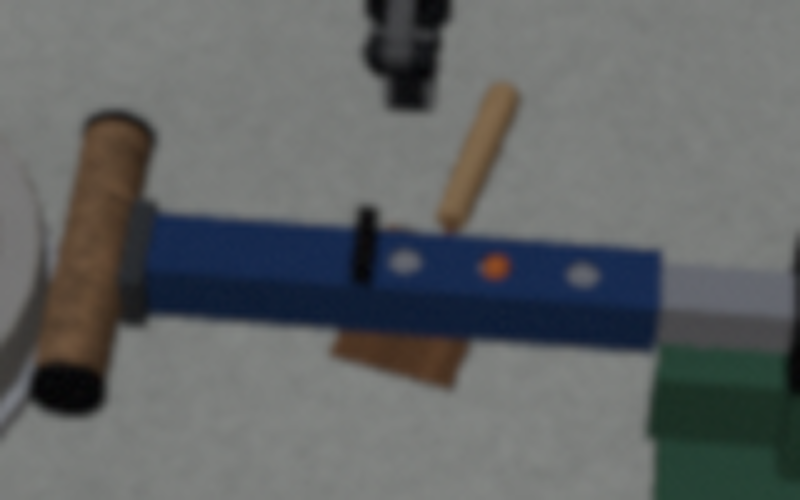

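The button stands in the middle hole (495,266), with the start hole empty at (405,263), and the gripper is clear of everything.

```bash
python3 -c "
from station import bot
print(bot.hand_in())"
```

```text
the job is handed in; nothing more can be done
None
```

The job is handed in: the sleeve is one hole nearer the mould, the button has popped up in the very next hole, the gripper is clear, and the push force I read peaked at about 13 N.

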